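# Slide a panel off a carton and clamp it on edge in the wedge vise

## Robot

A 6-joint arm with a two-finger parallel gripper is mounted at the origin on a cart in front of the work surface, level with it; the furniture and walls round the work are solid. World frame = base frame: x ahead of the robot, y to its left, z up, the work surface at z = 0. Lengths are in m, angles in rad, forces in N, time in s.
With the tool pointing down it reaches from about 0.35 to 0.975 m from the base axis. Payload 4.9 kg.
Tool frame: the origin (TCP) lies midway between the tips of the shut fingers; the grasp point (between the pads) lies 19 mm behind it; z points along the fingers, y is the line along which they close (so a half turn about z gives the same grasp; the last joint's range is limited). The gripper opens to 85 mm and grips with 20 to 120 N. Pads are 22 mm wide; open, the fingers measure 114 mm over their backs; the gripper's body (76 mm by 85 mm) begins 54 mm behind the grasp point. The pads swing forward as they close: fully open they stand 13 mm farther back than shut.
Start: joints at [0.987, 0.053, 1.613, -0, 1.476, -0.119], TCP at [0.28, 0.559, 0.231] pointing down, gripper open.
Joint ranges: [-3.01, 3.01], [-1.01, 2.22], [0.06, 2.58], [-1.02, 4.17], [0.09, 2.62], [-3.14, 3.14]. Speed limits (rad/s): [2.57, 2.57, 3.14, 3.14, 3.14, 3.14].

## Interface

Orientations are given as a unit quaternion [x, y, z, w].
In Python, from station import move_ptp, movel, movej, gripper_to, pause, solve_ik, read_state, capture, calibration, Unreachable, job_done, trace, place_of gives the robot as it stands. Calls block until the motion is done:
- move_ptp(position, orientation): joint-space move of the TCP to a pose.
- movel(position, orientation=None, feed=0.15, until_force=None): straight line of the TCP; orientation=None keeps the orientation; feed is the mean speed in m/s. With until_force (N) it stops when the force on the tool has changed by that much, and returns True; else False.
- movej(angles): joint-space move.
- gripper_to(opening, effort=None): opening from 0.0 (shut) to 1.0 (fully open); effort is the grip in N (None keeps the last); returns when the fingers have stopped.
- pause(seconds).
- solve_ik(position, orientation): joint angles nearest the present ones, or None.
- read_state(): the state.
- capture(name): name is "side" or "top"; returns (picture, depth): 420x560x3 uint8, blue, green, red; 420x560 float32, m along the optical axis (not along the pixel's ray), 0 where there is no reading.
- calibration(name): a dict with "camera_matrix" (3x3 intrinsics, pixels), "world_from_camera" (4x4, takes a point from camera to world coordinates). Camera axes: x right, y down, z forward; pixel columns grow to the right and rows downward; lengths in m; the calibration is good to about 2 mm. A picture is of the moment at which its call begins. calibration takes no time and is no camera call.
A pose or a line that the arm cannot do raises Unreachable and nothing moves.
- job_done(): hands the job in; it is judged then, once.
Trained networks look in the newest picture that a camera, given by its name, has taken for a name from the list of things; names that differ only in an ending like _2 or _b are one class to them, and where a whole thing is asked for, a point or a joint stands for the part that bears it (a point fixed in the world has none). Each returns a list of dicts, best first, with "conf" (0 to 1); they miss things now and then, are a little off and sometimes report something else, mostly with a low value. They report only what shows in the picture. A call takes as long as a camera call. They do not tell look-alikes from the thing itself.
- trace(camera, query): "region" (420x560 bool, what is visible of it).
- place_of(camera, query): "location" ([x, y, z] in m, in world coordinates, good to about 4 mm: a listed point, or the origin of a listed thing).
The state is a dict: "t": time; "q": joint angles; "dq": joint speeds; "effort": joint torques, N m; "tool_pos": TCP position; "eef_rot": TCP orientation; "contact_force": force on the tool from outside, world axes, zero at the start; "moment": the same for the moment, N m; "width": opening from 0.0 (shut) to 1.0 (fully open); "gripper_force": force on a finger pad.
Only numpy, scipy, OpenCV 4.12 (cv2) and the standard library are available. Lean on these libraries where they do the work, as an engineer would, in place of code of your own. Each camera call takes 0.05 s, during which the arm holds its last target. There are 200 camera calls.

## Task

Mount the thin white-faced plywood panel in the wedge vise so that its edge can be sanded. It lies flat on the carton, too wide and too thin to take hold of there, so slide it out over the carton's side that faces the vise until a good strip (25 mm or more) sticks out, pinch that strip above and below, and stand the panel on its long edge in the vise, down on the bed, flat against the fence and with its end against the end stop. Then push the wedge home by its handle until the panel is clamped tight, let go, and do not let the panel fall on the bench or disturb the other things.

Things in the scene. Friction and masses are not known exactly. Their poses are not given: they have to be found in the camera images.
- carton: Closed brown taped carton, 231 mm along its x, 250 mm along its y, 130 mm high, fixed on the bench to the left of the vise. Origin: centre of its underside; z up, its flat top 130 mm above. Its side at -y (its right side seen from the robot, rel y = -125 mm) faces the vise; nothing stands beside it there.
- panel_center (a point): Centre of the loose white-faced plywood panel, 150 mm (its x) x 100 mm (its y) x 9 mm (its z), 100 to 160 g; pencil lines run along the long edges of one face. At first it lies flat on the carton (z up, centre 4.5 mm above its top, no part over the edge), long edges roughly along the carton's x. It slides on the carton with moderate friction.
- panel_edge_a (a point): Middle of the panel's long edge at its +y (50 mm from its centre, half-way through its thickness).
- panel_edge_b (a point): Middle of the panel's long edge at its -y (50 mm from its centre, half-way through its thickness).
- vise: Wedge vise, a wooden edge-sanding jig fixed on the bench: a plywood board 249 x 129 x 18 mm (its top is the bed), a dark fence on its right, a dark end stop at its far end, a dark slanted cheek topped by a steel strip on its left, and a pale wedge that slides along the cheek. Origin: centre of the board's underside; x along the fence towards the end stop, y from fence to wedge, z up.
- corner (a point): Square inner corner of fence, end stop and bed, at bed height (18 mm above the bench); axes as the vise. In mm from here: fence x -211 to 24, y -24 to 0; end stop x 0 to 24, y 0 to 46; both 50 high. The cheek, 47 high, has its face from (x -36, y 23) to (x -220, y 69). The panel belongs with its centre at x -75, y 4.5, z 50, its long edges along x, its faces along the fence.
- wedge (a joint): Travel of the wedge in m: 0 drawn back, 0.085 fully in; starts at 0 to 0.02. It moves along the cheek, 14 degrees off the fence: towards the stop (x) by 0.970 and towards the fence (-y) by 0.242 of its travel. It meets a 9 mm panel lying on the fence at 0.062. It is stiff (about 3 N) and stays where it is left.
- wedge_face (a point): Middle of the wedge's clamping face, which is parallel to the fence, 155 mm long (x) and 43 mm high, from 1 to 44 mm above the bed. Its y from point corner is the open gap: 24 mm with the wedge drawn back. Axes as the vise.
- wedge_handle (a point): On the axis of the upright red round handle (22 mm diameter, from 44 to 84 mm above the bed) at the wedge's thick end, 69 mm above the bed, 64 mm nearer the robot than the clamping face's middle. Axes as the vise. Pushed towards the end stop it drives the wedge home.
- sanding_block: Bystander: cork sanding block, 60 x 110 x 30 mm, lying on the bench; origin at the centre of its underside.
- tape_measure: Bystander: yellow tape measure, 38 x 104 x 65 mm; origin at the centre of its underside.
- glue_bottle: Bystander: yellow glue bottle with an orange nozzle, 57 x 56 x 177 mm; origin at the centre of its underside.
- jar_nails: Bystander: glass jar of nails with a red lid, 91 x 92 x 176 mm; origin at the centre of its underside.
- spray_bottle: Bystander: white spray bottle, 107 x 82 x 252 mm; origin at the centre of its underside.
- masking_tape: Bystander: roll of masking tape lying flat, 104 x 102 x 25 mm; origin at the centre of its underside.
Things that resemble listed ones, but are neither listed nor needed, are in the scene too. Of the things like the part that bears panel_center, leave any that is pink; of the rest the larger one is meant.

How it is judged:
By the outcome, as a careful person would: the job done as asked, in the order asked, and still so for the second after the job is handed in, with the robot touching nothing.
It also fails if it takes over 67 s, if anything falls off the work surface, if the arm or the gripper's body presses on something with over 40 N, if the wrist force passes 120 N, or if a joint passes its speed limit or range.

## Working session

There is one attempt and no reset: what is moved stays moved. The work goes in short steps, each a Python script; the robot and the scene stay as the last script left them, time stands still between calls to the robot, and variables do not carry over. Pictures are saved under pics/ and viewed, at most 11 in all, crops included, and the job is handed in when it is done.

```bash
ls; mkdir -p pics; python3 - <<'E'
from station import *
import cv2,numpy as np
for c in("top","side"):
    p,d=capture(c); cv2.imwrite(f"pics/{c}0.png",p); print(c,np.round(calibration(c)["world_from_camera"],3).tolist())
    for n in("carton","panel_center","panel_edge_a","panel_edge_b","corner","vise","wedge_face","wedge_handle"):
        print(n,[(round(r["conf"],2),np.round(r["location"],3).tolist()) for r in place_of(c,n)[:3]])
print(read_state()["t"])
E
```

```text
pics
top [[-0.025, -0.987, 0.16, 0.317], [-1.0, 0.027, 0.011, 0.032], [-0.015, -0.159, -0.987, 1.407], [0.0, 0.0, 0.0, 1.0]]
carton [(0.83, [0.553, 0.228, -0.002])]
panel_center [(0.88, [0.544, 0.216, 0.133]), (0.7, [0.559, -0.03, 0.007]), (0.65, [0.337, 0.174, 0.0])]
panel_edge_a [(0.85, [0.33, 0.137, 0.004]), (0.76, [0.553, 0.009, 0.003]), (0.72, [0.555, 0.264, 0.136])]
panel_edge_b [(0.85, [0.33, 0.137, 0.004]), (0.76, [0.553, 0.009, 0.003]), (0.72, [0.555, 0.264, 0.136])]
corner []
vise [(0.92, [0.59, -0.2, -0.004])]
wedge_face [(0.86, [0.536, -0.215, 0.044]), (0.72, [0.382, -0.008, -0.0]), (0.18, [0.687, -0.231, 0.02])]
wedge_handle [(0.95, [0.47, -0.188, 0.088])]
side [[-0.883, -0.285, 0.372, -0.035], [-0.469, 0.533, -0.704, 1.114], [0.003, -0.797, -0.604, 1.003], [0.0, 0.0, 0.0, 1.0]]
carton [(0.78, [0.552, 0.23, 0.002])]
panel_center [(0.83, [0.341, 0.173, 0.002]), (0.76, [0.547, 0.213, 0.133])]
panel_edge_a [(0.97, [0.344, 0.206, 0.004]), (0.94, [0.328, 0.147, 0.005]), (0.8, [0.557, 0.264, 0.135])]
panel_edge_b [(0.97, [0.344, 0.206, 0.004]), (0.94, [0.328, 0.147, 0.005]), (0.8, [0.557, 0.264, 0.135])]
corner [(0.54, [0.693, -0.235, 0.017])]
vise [(0.73, [0.389, -0.006, 0.004])]
wedge_face []
wedge_handle [(0.45, [0.537, 0.167, 0.128]), (0.37, [0.551, 0.23, 0.001])]
0.9
```

View pics/top0.png

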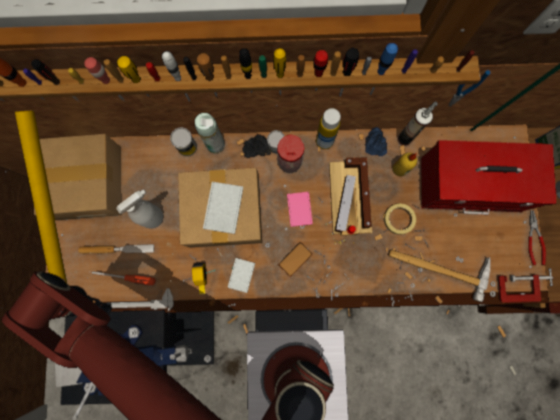

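View pics/side0.png

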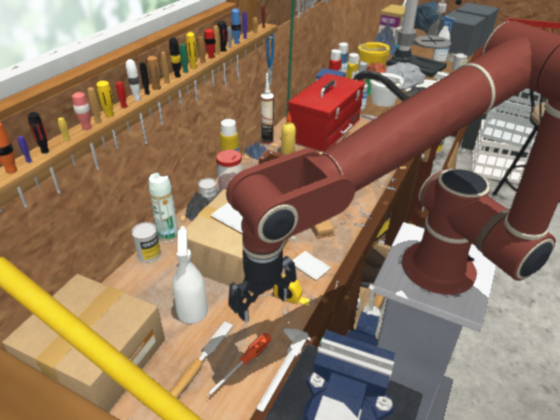

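The top view shows the carton (220,207) with the panel on it (223,208), the pink and small look-alikes at (300,209) and (241,275), and the vise (352,195) with its red handle at (352,230). In the side view the arm hides the vise. Next I'll fit the poses and check reach.

```bash
cat > h.py <<'E'
from station import *
import numpy as np, cv2
from scipy.spatial.transform import Rotation as R
def Q(z,y):
    z=np.array(z,float);z/=np.linalg.norm(z);y=np.array(y,float);y-=z*(z@y);y/=np.linalg.norm(y)
    return R.from_matrix(np.c_[np.cross(y,z),y,z]).as_quat()
def cloud(c,d):
    K=calibration(c)
    M,T=np.array(K["camera_matrix"]),np.array(K["world_from_camera"])
    v,u=np.mgrid[:d.shape[0],:d.shape[1]]
    P=np.stack([(u-M[0,2])/M[0,0]*d,(v-M[1,2])/M[1,1]*d,d],-1)
    W=P@T[:3,:3].T+T[:3,3]; W[d==0]=np.nan
    return W
def rect(P): 
    (c,s,a)=cv2.minAreaRect(P[:,:2].astype(np.float32)*1000); return np.round(c,1),np.round(s,1),round(a,1)
E
python3 - <<'E'
from h import *
p,d=capture("top"); W=cloud("top",d)
m=(W[...,2]>.1345-.004)&(W[...,2]<.145)&(p.min(-1)>120)
m[:, :]&=(np.hypot(W[...,0]-.545,W[...,1]-.215)<.12)
print("panel",m.sum(),rect(W[m]),np.nanmedian(W[m],0).round(4))
m=(W[...,2]>.12)&(W[...,2]<.145)&(np.hypot(W[...,0]-.55,W[...,1]-.23)<.19)
print("carton",rect(W[m]),np.nanmedian(W[m],0).round(4))
for r in trace("top","vise")[:1]:
    m=r["region"]&(W[...,2]>.008); print("vise",r["conf"],rect(W[m]))
    (c,s,a)=rect(W[m])
m=(W[...,2]>.01)&(np.hypot(W[...,0]-.59,W[...,1]+.2)<.17)
np.save("v.npy",W[m])
K=calibration("top");T=np.linalg.inv(np.array(K["world_from_camera"]));M=np.array(K["camera_matrix"])
cr=cv2.resize(p[145:245,315:385],None,fx=6,fy=6,interpolation=cv2.INTER_CUBIC); cv2.imwrite("pics/vise1.png",cr)
# height contour picture rendered in world coordinates
H=np.zeros((320,240),np.float32)
V=W[m]; i=((.75-V[:,0])*1000).astype(int);j=((-.09-V[:,1])*1000).astype(int);k=(i>=0)&(i<320)&(j>=0)&(j<240)
H[i[k],j[k]]=V[k,2]; H=cv2.dilate(H,np.ones((3,3)))
cv2.imwrite("pics/h1.png",cv2.resize(cv2.applyColorMap(np.clip(H*2500,0,255).astype(np.uint8),cv2.COLORMAP_JET),None,fx=1.8,fy=1.8))
s=read_state()
for x in(.45,.5,.545):
  for az in(0,-.35,.35):
    z=np.array([np.sin(az),np.cos(az),0]);pos=np.array([x,.1,.1345])-z*.004
    for y in([0,0,1],[0,0,-1]):
        q=solve_ik(pos,Q(z,y)); 
        if q is None: print(x,az,y,None);continue
        t=np.tan(q[0]); d6=(pos[1]-t*pos[0])/(z[1]-t*z[0]); print(x,az,y,np.round(q,2),"d6",round(d6,3))
E
```

```text
panel 1506 (array([545.5, 214.7]), array([102.5, 150.5]), 79.2) [0.5439 0.2131 0.1399]
carton (array([554.1, 229.9]), array([231.9, 250.9]), 2.2) [0.5502 0.2282 0.1322]
vise 0.57 (array([ 588.6, -201.9]), array([256.1, 130.3]), 1.0)
0.45 0 [0, 0, 1] [-0.54  0.31  2.07  1.16  1.93 -2.46] d6 0.366
0.45 0 [0, 0, -1] [-0.54  0.31  2.07  1.16  1.93  0.68] d6 0.366
0.45 -0.35 [0, 0, 1] [-0.43  0.45  1.87  0.98  2.11 -2.49] d6 0.383
0.45 -0.35 [0, 0, -1] [-0.43  0.45  1.87  0.98  2.11  0.65] d6 0.383
0.45 0.35 [0, 0, 1] [-0.63  0.14  2.29  1.35  1.75 -2.45] d6 0.357
0.45 0.35 [0, 0, -1] [-0.63  0.14  2.29  1.35  1.75  0.69] d6 0.357
0.5 0 [0, 0, 1] [-0.49  0.39  1.96  1.21  1.91 -2.42] d6 0.364
0.5 0 [0, 0, -1] [-0.49  0.39  1.96  1.21  1.91  0.73] d6 0.364
0.5 -0.35 [0, 0, 1] [-0.39  0.53  1.75  1.03  2.11 -2.43] d6 0.38
0.5 -0.35 [0, 0, -1] [-0.39  0.53  1.75  1.03  2.11  0.71] d6 0.38
0.5 0.35 [0, 0, 1] [-0.56  0.23  2.19  1.41  1.71 -2.43] d6 0.355
0.5 0.35 [0, 0, -1] [-0.56  0.23  2.19  1.41  1.71  0.72] d6 0.355
0.545 0 [0, 0, 1] [-0.45  0.46  1.86  1.25  1.9  -2.37] d6 0.362
0.545 0 [0, 0, -1] [-0.45  0.46  1.86  1.25  1.9   0.77] d6 0.362
0.545 -0.35 [0, 0, 1] [-0.37  0.6   1.64  1.07  2.11 -2.38] d6 0.378
0.545 -0.35 [0, 0, -1] [-0.37  0.6   1.64  1.07  2.11  0.76] d6 0.378
0.545 0.35 [0, 0, 1] [-0.51  0.3   2.09  1.45  1.68 -2.4 ] d6 0.355
0.545 0.35 [0, 0, -1] [-0.51  0.3   2.09  1.45  1.68  0.74] d6 0.355
```

View pics/vise1.png

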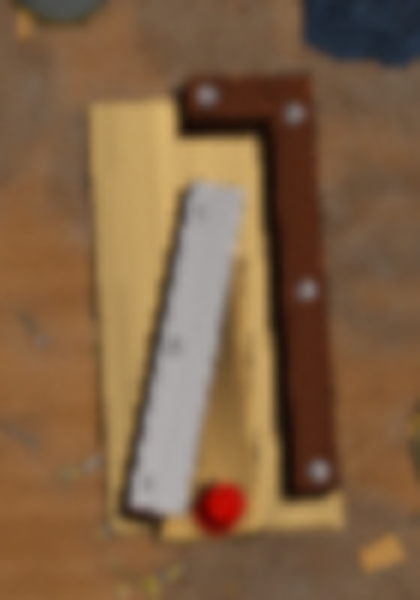

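View pics/h1.png

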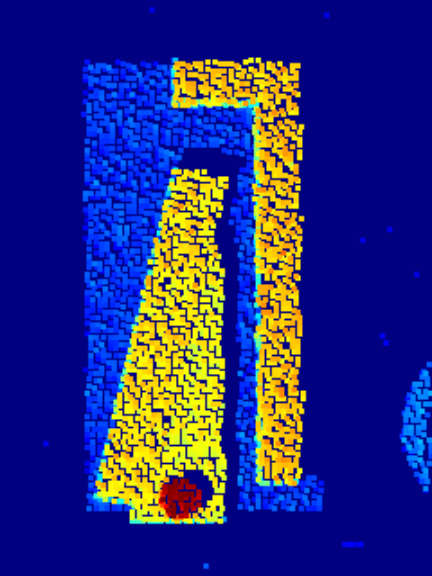

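Poses from the height map and fits: corner ≈ (0.692, −0.233) with a yaw near 0, handle (0.474, −0.190), gap about 19 mm. Panel centre is (0.5455, 0.2147) with yaw −11°. Carton centre is (0.554, 0.230) with yaw 2.2°. Now I'll slide the panel with two open fingers, which also squares it up.

```bash
cat >> h.py <<'E'
a=np.radians(2.2); CU=np.array([np.cos(a),np.sin(a),0]); CV=np.array([-np.sin(a),np.cos(a),0]); C0=np.array([.5541,.2299,0])
def car(x,y,z): return C0+CU*x+CV*y+np.array([0,0,z])
def panel(c="top"):
    p,d=capture(c); W=cloud(c,d); S=(W-C0)@np.c_[CU,CV,[0,0,1]]
    m=(S[...,2]>.1305)&(S[...,2]<.15)&(p.min(-1)>115)&(abs(S[...,0])<.13)&(abs(S[...,1])<.2)
    n,l,st,_=cv2.connectedComponentsWithStats(m.astype(np.uint8)); m=l==1+st[1:,4].argmax()
    return p,rect(S[m]),m.sum()
E
python3 - <<'E'
from h import *
V=np.load("v.npy")
f=V[(V[:,2]>.06)&(V[:,2]<.075)&(V[:,1]<-.225)&(V[:,0]<.685)]
xs=np.arange(.49,.68,.012); inn=[np.percentile(f[abs(f[:,0]-x)<.006,1],96) for x in xs]
k=np.polyfit(xs,inn,1); print("fence inner slope,y@.692",k,np.polyval(k,.692), "fence centre fit",np.polyfit(xs,[np.mean(f[abs(f[:,0]-x)<.006,1]) for x in xs],1))
print(read_state()["tool_pos"])
P=read_state()["tool_pos"]
movel([P[0],P[1],.37],feed=.25)
opts=[(abs(solve_ik(car(-.009,.072,.30),Q([0,0,-1],s*CU))[5]),s) for s in(1,-1)]
q=Q([0,0,-1],min(opts)[1]*CU)
move_ptp(car(-.009,.072,.37),q); movel(car(-.009,.072,.16),q,feed=.25)
print("hit",movel(car(-.009,.072,.105),feed=.03,until_force=4))
z=read_state()["tool_pos"][2]; print("z",z); z+=.004
movel(car(-.009,.072,z),feed=.05)
movel(car(-.009,-.045,z),feed=.06)
s=read_state();print(s["tool_pos"],s["t"],s["contact_force"])
p,r,n=panel(); print(r,n); cv2.imwrite("pics/push1.png",p[130:310,130:410])
E
```

```text
fence inner slope,y@.692 [ 0.01204084 -0.2405754 ] -0.23224313625189055 fence centre fit [ 0.0095786  -0.25002022]
[0.28011787 0.55867476 0.23131536]
hit True
z 0.11688261928854421
[0.54684704 0.18469226 0.12090145] 7.7417 [ 0.22526075 -0.09845046  0.05167142]
(array([   4. , -131.2]), array([150.3,  51.2]), 0.1) 696
```

View pics/push1.png

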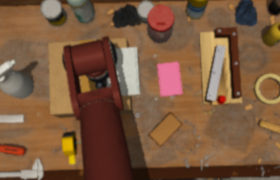

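Panel is square to the carton with 32 mm overhanging. I'll push 4 mm more, back off, and check the IK chain for the pinch.

```bash
cat >> h.py <<'E'
b=.0108; VU=np.array([np.cos(b),np.sin(b),0]); VV=np.array([-np.sin(b),np.cos(b),0]); K0=np.array([.692,-.2323,.018])
def vis(x,y,z): return K0+VU*x+VV*y+np.array([0,0,z])
E
python3 - <<'E'
from h import *
P=read_state()["tool_pos"]
movel(P-CV*.0045,feed=.05); movel(P+CV*.02,feed=.1); movel(P+CV*.02+[0,0,.2],feed=.3)
print(panel()[1],read_state()["t"])
for s in(1,-1):
    for n,pos,q in(("pre",car(.004,-.2,.35),Q(CV,[0,0,s])),("pre low",car(.004,-.2,.1345),Q(CV,[0,0,s])),("grasp",car(.004,-.129,.1345),Q(CV,[0,0,s])),("lift",car(.004,-.16,.3),Q(CV,[0,0,s])),("mid",[.56,-.05,.33],Q(CV+[0,0,-1],[0,1,1] if s>0 else [0,-1,-1])),("vise",vis(-.075,.0095,.25),Q([0,0,-1],s*VV)),("vise low",vis(-.075,.0095,.07),Q([0,0,-1],s*VV)),("push",vis(-.24,.043,.055),Q([0,0,-1],s*VU))):
        r=solve_ik(pos,q); print(s,n,None if r is None else np.round(r,2))
E
```

```text
(array([   4.8, -125. ]), array([154. ,  73.2]), 0.1) 9.3
1 pre [-0.53  0.21  1.73  1.35  2.09 -1.99]
1 pre low [-0.53  0.55  1.73  1.18  1.99 -2.36]
1 grasp [-0.42  0.5   1.8   1.25  1.91 -2.35]
1 lift [-0.47  0.24  1.78  1.33  2.02 -2.08]
1 mid [-0.53  0.03  1.61  0.68  1.91 -2.01]
1 vise [-0.46  0.11  1.5  -0.    1.54 -2.04]
1 vise low [-0.46  0.25  1.65 -0.    1.25 -2.04]
1 push [-0.55 -0.12  2.06 -0.    1.2  -0.56]
-1 pre [-0.53  0.21  1.73  1.35  2.09  1.15]
-1 pre low [-0.53  0.55  1.73  1.18  1.99  0.78]
-1 grasp [-0.42  0.5   1.8   1.25  1.91  0.79]
-1 lift [-0.47  0.24  1.78  1.33  2.02  1.06]
-1 mid [-0.53  0.03  1.61  0.68  1.91  1.13]
-1 vise [-0.46  0.11  1.5  -0.    1.54  1.1 ]
-1 vise low [-0.46  0.25  1.65 -0.    1.25  1.1 ]
-1 push [-0.55 -0.12  2.06 -0.    1.2   2.58]
```

```bash
python3 - <<'E'
from h import *
q=Q(CV,[0,0,-1])
move_ptp(car(.004,-.215,.33),q); gripper_to(.55)
print("col",movel(car(.004,-.215,.1345),q,feed=.18,until_force=12), read_state()["tool_pos"])
print("hit",movel(car(.004,-.129,.1345),feed=.1,until_force=8))
s=read_state();print(s["tool_pos"],s["contact_force"],s["t"])
for c in("side","top"):
    p,d=capture(c); cv2.imwrite(f"pics/g_{c}.png",p)
E
```

```text
col False [0.56709296 0.01462069 0.13559872]
hit False
[0.56269773 0.10162409 0.13413372] [-0.12040491 -0.40256171  0.03472952] 13.2083
```

View pics/g_side.png

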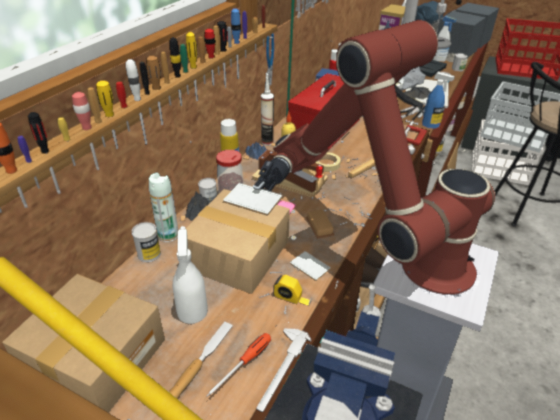

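The side view shows the fingers above and below the strip at (265,180), clear of the carton. Now pinch, lift and turn upright over the vise.

```bash
python3 - <<'E'
from h import *
gripper_to(0,70); s=read_state(); print(s["width"],s["gripper_force"],s["contact_force"])
P=s["tool_pos"]; movel(P+[0,0,.04],feed=.1); movel(P+[0,-.03,.17],feed=.2)
move_ptp([.59,-.06,.33],Q(CV+[0,0,-1],[0,-1,-1]))
q=Q([0,0,-1],-VV); move_ptp(vis(-.081,.0092,.24),q)
movel(vis(-.081,.0092,.130),q,feed=.15)
s=read_state(); print(s["tool_pos"],s["width"],s["contact_force"],s["t"])
p,d=capture("side"); cv2.imwrite("pics/u_side.png",cv2.resize(p[90:230,210:390],None,fx=4,fy=4))
p,d=capture("top"); W=cloud("top",d); np.savez("u.npz",p=p,W=W)
S=(W-K0)@np.c_[VU,VV,[0,0,1]]
m=(S[...,2]>.13)&(S[...,2]<.17)&(abs(S[...,0]+.08)<.1)&(abs(S[...,1])<.03)&(p.min(-1)>90)
print(m.sum(),rect(S[m]) if m.sum()>5 else 0)
for c in("side","top"): print([(round(r["conf"],2),((r["location"]-K0)@np.c_[VU,VV,[0,0,1]]).round(4)) for r in place_of(c,"panel_center")])
print([(round(r["conf"],2),((r["location"]-K0)@np.c_[VU,VV,[0,0,1]]).round(4)) for r in place_of("top","wedge_face")])
cv2.imwrite("pics/u_top.png",cv2.resize(p[130:260,300:420],None,fx=4,fy=4))
E
```

```text
0.09168631898361676 68.390793800354 [ 0.22991325 -1.68876466  2.92341354]
[ 0.61163645 -0.22432728  0.14935942] 0.09916005647326306 [ 0.74308871  0.58976664 -0.87132027] 17.35
0 0
[(0.84, array([-0.0824,  0.0075,  0.1096])), (0.72, array([-0.1311,  0.2049, -0.016 ])), (0.62, array([-0.3497,  0.404 , -0.0172]))]
[(0.74, array([-0.3529,  0.4078, -0.0162])), (0.64, array([-0.1346,  0.2029, -0.0112])), (0.47, array([-0.3535,  0.5462, -0.0179])), (0.43, array([-0.1871, -0.1264, -0.0211])), (0.29, array([-0.307 ,  0.2299, -0.013 ]))]
[]
```

View pics/u_side.png

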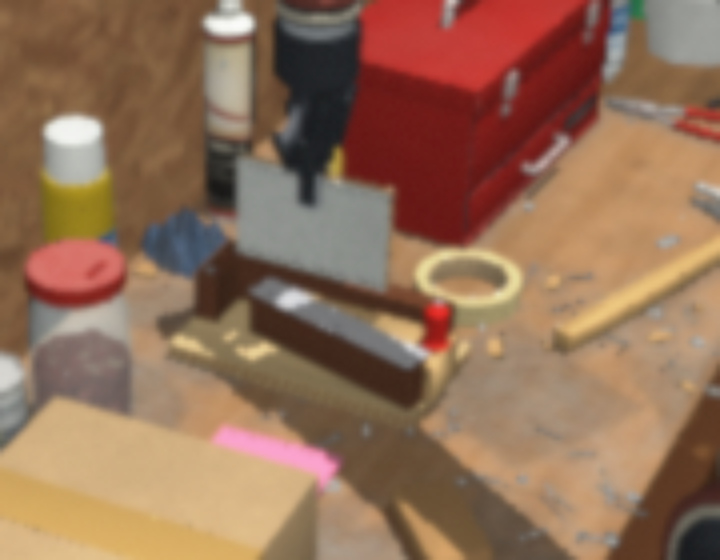

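View pics/u_top.png

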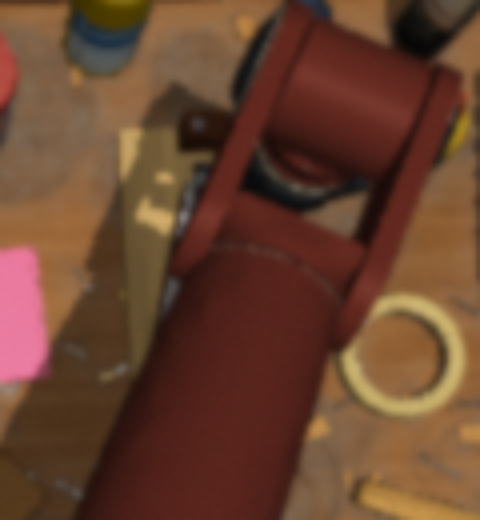

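The panel hangs level and upright just above the gap between fence and wedge (crop 315,220). Lowering under force guard.

```bash
python3 - <<'E'
from h import *
A=np.c_[VU,VV,[0,0,1]]
def st(n): s=read_state(); print(n,((s["tool_pos"]-K0)@A).round(4),(s["contact_force"]@A).round(2),round(s["t"],2),round(s["width"],3))
h=movel(vis(-.081,.0095,.092),feed=.06,until_force=6); st(f"down {h}")
if not h:
    h=movel(vis(-.081,.0095,.060),feed=.03,until_force=8); st(f"bed {h}")
    p,d=capture("side"); cv2.imwrite("pics/b_side.png",cv2.resize(p[90:230,210:390],None,fx=4,fy=4))
E
```

```text
down False [-0.0808  0.0094  0.0922] [ 0.25  0.3  -0.68] 18.38 0.091
bed True [-0.0812  0.0095  0.0686] [-1.34 -0.17  4.21] 19.14 0.096
```

```bash
python3 - <<'E'
from h import *
A=np.c_[VU,VV,[0,0,1]]
def st(n): s=read_state(); print(n,((s["tool_pos"]-K0)@A).round(4),(s["contact_force"]@A).round(2),round(s["t"],2),round(s["width"],3))
T=lambda:(read_state()["tool_pos"]-K0)@A
movel(vis(-.0812,.0095,.0695),feed=.03)
h=movel(vis(-.066,.0095,.0695),feed=.02,until_force=7); st(f"stop {h}"); x=T()[0]
h=movel(vis(x-.0005,-.004,.0695),feed=.02,until_force=6); st(f"fence {h}"); y=T()[1]
h=movel(vis(x-.0005,y+.0005,.060),feed=.02,until_force=8); st(f"bed {h}"); z=T()[2]
h=movel(vis(x+.006,y+.0005,z),feed=.02,until_force=5); st(f"stop {h}")
p,d=capture("side"); cv2.imwrite("pics/f_side.png",cv2.resize(p[90:230,210:390],None,fx=4,fy=4))
W=cloud("side",d);S=(W-K0)@A
m=(abs(S[...,0]+.075)<.09)&(abs(S[...,1]-.005)<.02)&(S[...,2]>.055)&(S[...,2]<.095)&(p.min(-1)>90)
Z=S[m]; c=np.linalg.lstsq(np.c_[Z[:,0]+.075,Z[:,2]-.05,np.ones(len(Z))],Z[:,1],rcond=None)[0]; print(len(Z),"plane y= yaw,tilt,off",c.round(4), np.percentile(Z[:,0],[1,99]).round(4))
E
```

```text
stop True [-0.0748  0.0097  0.069 ] [-2.01 -0.1   3.87] 19.92 0.096
fence True [-0.0748  0.0049  0.0689] [-0.38  1.87  4.47] 20.36 0.093
bed True [-0.0748  0.005   0.0689] [-0.67  1.26  3.31] 20.58 0.091
stop True [-0.0747  0.005   0.0691] [-1.54  0.42  4.22] 20.79 0.092
321 plane y= yaw,tilt,off [0.0092 0.0083 0.0089] [-0.15   -0.0002]
```

View pics/f_side.png

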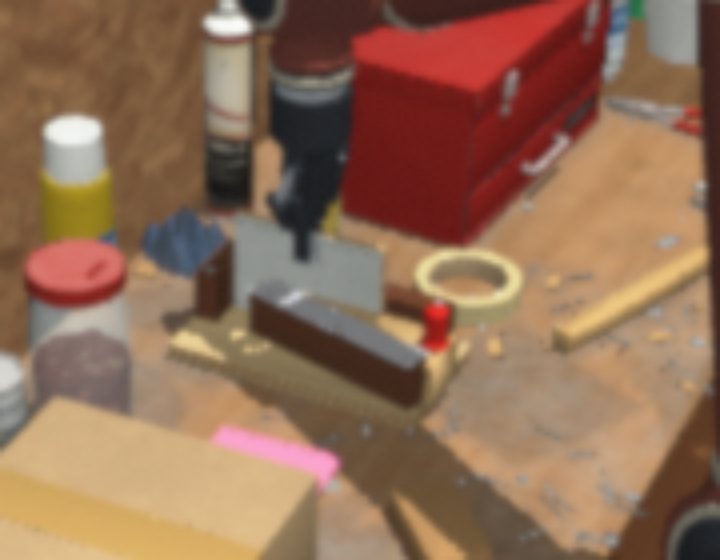

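Panel is on the bed, against the stop and the fence: centre x −75, tilt under 1°. Release and drive the wedge.

```bash
python3 - <<'E'
from h import *
A=np.c_[VU,VV,[0,0,1]]
def st(n): s=read_state(); print(n,((s["tool_pos"]-K0)@A).round(4),(s["contact_force"]@A).round(2),round(s["t"],2),round(s["width"],3))
gripper_to(.25); st("rel"); T=(read_state()["tool_pos"]-K0)@A
movel(vis(*(T+[0,0,.06])),feed=.08); movel(vis(T[0]-.02,T[1]+.01,.2),feed=.2)
w=np.array([.970,-.242]); q=Q([0,0,-1],VU*w[0]+VV*w[1])
gripper_to(.75); hx,hy=-.2175,.044
move_ptp(vis(hx,hy,.2),q)
p,d=capture("side"); W=cloud("side",d);S=(W-K0)@A
m=(abs(S[...,0]+.075)<.09)&(abs(S[...,1]-.005)<.03)&(S[...,2]>.055)&(S[...,2]<.105)&(p.min(-1)>90)
Z=S[m]; c=np.linalg.lstsq(np.c_[Z[:,0]+.075,Z[:,2]-.05,np.ones(len(Z))],Z[:,1],rcond=None)[0]; print(len(Z),c.round(4),np.percentile(Z[:,0],[1,99]).round(4))
print([(round(r["conf"],2),((r["location"]-K0)@A).round(4)) for r in place_of("side","wedge_handle")])
h=movel(vis(hx,hy,.052),q,feed=.15,until_force=8); st(f"down {h}")
if not h:
    gripper_to(0,30); st("grip")
    T=(read_state()["tool_pos"]-K0)@A
    h=movel(vis(T[0]+w[0]*.062,T[1]+w[1]*.062,T[2]),feed=.03,until_force=40); st(f"push {h}")
    print("travel",(((read_state()["tool_pos"]-K0)@A-T)[:2])@w)
E
```

```text
rel [-0.0752  0.0056  0.0682] [-0.68  0.54 -0.29] 21.12 0.253
455 [-0.0017 -0.0509  0.0114] [-0.1512 -0.0031]
[(0.47, array([-0.2176,  0.0448,  0.0683])), (0.4, array([-0.1563,  0.023 ,  0.0207]))]
down False [-0.2167  0.0436  0.0531] [-0.51 -0.69  1.15] 25.51 0.751
grip [-0.2174  0.0438  0.0528] [-3.05  1.14  4.99] 25.96 0.245
push True [-0.1769  0.0337  0.0526] [-4.44  1.04  5.12] 27.43 0.245
travel 0.041716739804202235
```

```bash
python3 - <<'E'
from h import *
A=np.c_[VU,VV,[0,0,1]]; w=np.array([.970,-.242])
for i in range(3):
    s=read_state();T=(s["tool_pos"]-K0)@A
    h=movel(vis(T[0]+w[0]*.006,T[1]+w[1]*.006,T[2]),feed=.01,until_force=50)
    s=read_state(); print(h,((((s["tool_pos"]-K0)@A-T)[:2])@w).round(4),(s["contact_force"]@A).round(1),round(s["t"],2),s["width"])
p,d=capture("side"); cv2.imwrite("pics/w_side.png",cv2.resize(p[90:230,210:390],None,fx=4,fy=4)); W=cloud("side",d);S=(W-K0)@A
m=(abs(S[...,0]+.075)<.09)&(abs(S[...,1]-.005)<.03)&(S[...,2]>.055)&(S[...,2]<.105)&(p.min(-1)>90)
Z=S[m]; c=np.linalg.lstsq(np.c_[Z[:,0]+.075,Z[:,2]-.05,np.ones(len(Z))],Z[:,1],rcond=None)[0]; print(len(Z),c.round(4),np.percentile(Z[:,0],[1,99]).round(4),np.percentile(Z[:,2],99))
E
```

```text
False -0.0001 [-28.9   6.5  22.6] 28.26 0.2472020266516709
False -0.0 [-28.9   6.3  22.1] 28.51 0.2485643800622186
False 0.0 [-29.2   7.   23.4] 28.76 0.24732385606467366
362 [-0.0196 -0.0112  0.01  ] [-0.1373 -0.0045] 0.10266734538067833
```

View pics/w_side.png

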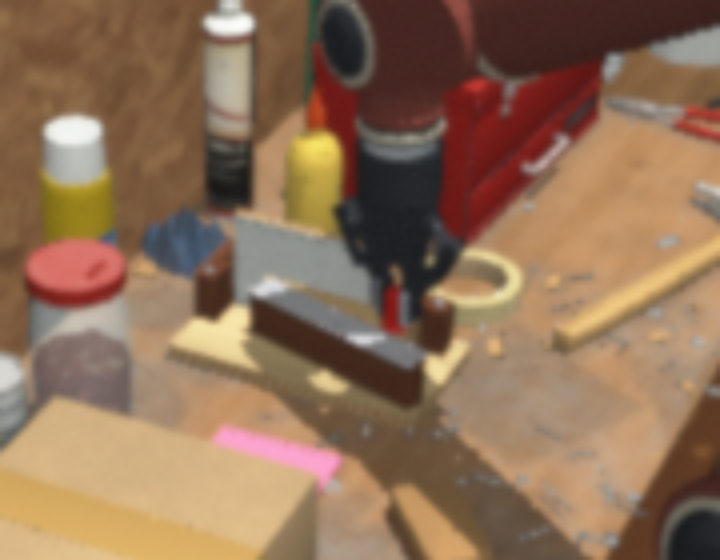

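The wedge is stopped at 29 N push, with the panel upright (crop 300,260). One firmer push, then let go.

```bash
python3 - <<'E'
from h import *
A=np.c_[VU,VV,[0,0,1]]; w=np.array([.970,-.242])
s=read_state();T=(s["tool_pos"]-K0)@A
h=movel(vis(T[0]+w[0]*.014,T[1]+w[1]*.014,T[2]),feed=.015,until_force=35)
s=read_state(); print(h,((((s["tool_pos"]-K0)@A-T)[:2])@w).round(4),(s["contact_force"]@A).round(1))
movel(vis(*T),feed=.03); print((read_state()["contact_force"]@A).round(1))
gripper_to(.6); movel(vis(T[0],T[1],.2),feed=.12); 
P=read_state()["tool_pos"]; movel([P[0]-.06,P[1]+.12,.32],feed=.25)
pause(.3)
p,d=capture("side"); W=cloud("side",d);S=(W-K0)@A
m=(abs(S[...,0]+.075)<.09)&(abs(S[...,1]-.005)<.03)&(S[...,2]>.055)&(S[...,2]<.105)&(p.min(-1)>90)
Z=S[m]; c=np.linalg.lstsq(np.c_[Z[:,0]+.075,Z[:,2]-.05,np.ones(len(Z))],Z[:,1],rcond=None)[0]; print(len(Z),c.round(4),np.percentile(Z[:,0],[1,99]).round(4),np.percentile(Z[:,2],99))
print([(round(r["conf"],2),((r["location"]-K0)@A).round(4)) for r in place_of("side","wedge_handle")],read_state()["t"])
cv2.imwrite("pics/e_side.png",cv2.resize(p[90:230,210:390],None,fx=4,fy=4))
E
```

```text
True -0.0 [-6.6  2.1  7. ]
[-7.2  1.5  5.7]
445 [-0.0041 -0.0429  0.0099] [-0.1505 -0.0034] 0.10286575345978088
[(0.53, array([-0.1782,  0.0352,  0.0676])), (0.52, array([-0.0056, -0.1533, -0.0126]))] 32.5833
```

View pics/e_side.png

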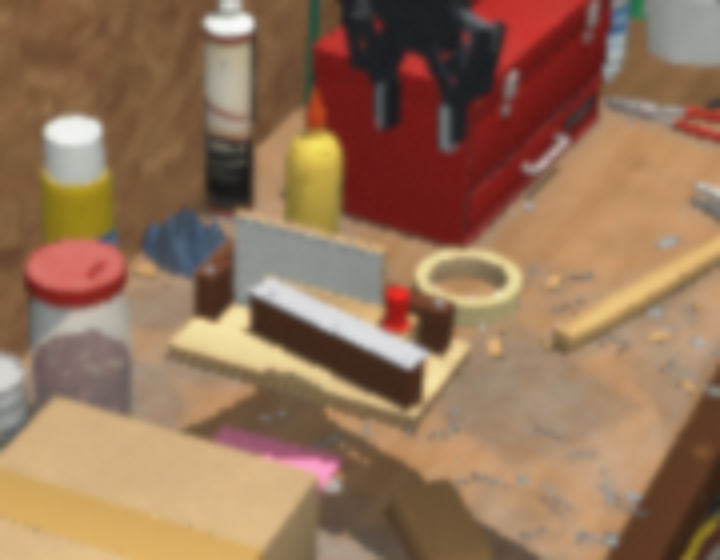

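```bash
python3 - <<'E'
from h import *
A=np.c_[VU,VV,[0,0,1]]
p,d=capture("side"); W=cloud("side",d);S=(W-K0)@A
m=(abs(S[...,0]+.075)<.07)&(abs(S[...,1]-.005)<.015)&(S[...,2]>.055)&(S[...,2]<.093)&(p.min(-1)>90)
Z=S[m]; print(len(Z),[np.median(Z[abs(Z[:,2]-z)<.005,1]).round(4) for z in(.06,.07,.08,.09)],[np.median(Z[abs(Z[:,0]-x)<.02,1]).round(4) for x in(-.12,-.075,-.03)])
job_done()
E
```

```text
311 [np.float64(0.0092), np.float64(0.0089), np.float64(0.0089), np.float64(0.0094)] [np.float64(0.0089), np.float64(0.0093), np.float64(0.0095)]
the job is handed in; nothing more can be done
```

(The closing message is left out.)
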